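# Latch the distributor cap with a flat driver

## Task

Lock the cap of the ignition distributor: take the flat driver out of its green stand, seat its blade fully in the slot of the cap's spring-loaded latch screw, and only then push the screw in and turn it clockwise until its hook is under the lip and the screw stays down by itself. Work gently so as not to scar the head or chew up the slot: never push the screw in with the blade riding on top of its head, push no harder than the spring needs, do not force the screw against its stop, and touch the distributor only with the driver. Then stand the driver back upright in its stand, let go, and leave the other things where they are.

Things in the scene. Friction and masses are not known exactly. Their poses are not given: they have to be found in the camera images.
- distributor: Ignition distributor fixed in a grey 110 x 110 x 22 mm bench fixture: aluminium body 80 mm across, black cap 89 mm across with brass-tipped towers up to 134 mm high. It does not move. Origin under its centre on the bench, z up; the latch is at its -x side, 62 mm from the centre.
- latch_head (a point): Centre of the latch's slotted brass screw head (19 mm across), at its top face when unlatched, 100.5 mm above the bench; fixed, axes of the distributor (x points to the cap's centre). Collar round the head: 24 mm inside, rim 3 mm above it. Slot 4 wide, 6.5 deep, right across. Its angle is not measured: at the start within 0.36 rad either way of this x axis; look, or feel by rubbing lightly.
- press (a joint): How far the latch screw is pushed in, m: 0 = up (unlatched), about 0.002 = latched at rest, 0.0065 = hard end. Spring: 2 N to start, then 1.2 N per mm. The screw takes about 0.08 N m to turn, so light rubbing does not turn it. Blade play in the slot 0.1 rad either way. A push over 20 N or a twist over 0.15 N m ruins the slot; over 3.5 mm in with the blade on top scars the head.
- driver_grip (a point): Centre of the flat driver's handle, a red square bar 24 x 24 mm (flats along its x and y), 75 mm long, black bands near its ends; it stands upright. It is 112.5 mm above the blade's tip. z up along the driver; the blade's 14 mm width (and the white mark on the handle's end) lies along x. Driver 150 mm long, about 0.13 kg.
- driver_tip (a point): Middle of the driver's blade tip; same axes. Blade 14 mm wide (along x), 2.6 mm thick, 14 mm long, then a round shaft of 9 mm diameter up to the handle's flat underside, 75 mm above the tip.
- holder_mouth (a point): Centre of the mouth of the driver stand's hole, at the top of a fixed green block of 70 x 70 x 80 mm; axes of the block, z up. The square hole, 17 x 17 mm, goes through to the bench; the driver hangs in it, handle's underside on the block's top, blade tip 75 mm below the mouth.
- jar: Loose amber jar, 52 mm across, 60 mm high; origin under its centre. Bystander.
- coil: Loose round steel ignition coil, 52 mm across, 95 mm high; origin under its centre. Bystander.
- rotor: Loose red rotor arm with a brass tip, about 52 x 24 x 24 mm; origin under its middle. Bystander.
- latch_lip (a point): Fixed point on the lip below the latch, 48 mm above the bench; axes of the distributor. The screw's hook swings clockwise (seen from above) to the lip's side and passes under it only while pushed in 4 to 6.5 mm. At the stop the slot lies 1.2 rad clockwise of latch_head's x axis (0.84 to 1.56 rad from the start). Released in the last 0.2 rad, the hook rises into a notch.

How it is judged:
On the way, in this order (a step that is already met when the one before it is completed fails the run):
1. the driver is out of its stand (z of driver_tip in the frame of holder_mouth above 0.005 m), for 0.1 s.
2. the blade pushes the latch screw in by more than 3.5 mm (value of joint press above 0.0035 m and horizontal distance between driver_tip and latch_head below 0.006 m and contact force between driver and distributor above 1 N), for 0.2 s.
3. the screw stays down, latched, with the driver lifted clear (value of joint press between 0.0012 and 0.003 m and z of driver_tip in the frame of latch_head above 0.005 m), for 0.2 s.
At the end, for the whole second after the job is handed in: The latch screw, untouched, stays 1.2 to 3 mm below its unlatched height (hook in the notch), and the driver stands at rest, released, fully down in the stand's hole (tip at least 72 mm below the mouth and within 8 mm of its axis, within 0.1 rad of upright) (value of joint press between 0.0012 and 0.003 m and horizontal distance between driver_tip and holder_mouth below 0.008 m and z of driver_tip in the frame of holder_mouth below -0.072 m and angle between driver_grip's own z axis and vertical below 0.1 rad and linear speed of driver below 0.02 m/s).
It fails at once if the driver's contacts with the distributor (push and twist together) add up to more than 45 N (contact force between driver and distributor above 45 N).
It fails at once if the screw is pushed in more than 3.5 mm with the blade riding on top of its head instead of seated in the slot (value of joint press above 0.0035 m and z of driver_tip in the frame of latch_head above -0.0085 m and contact force between driver and distributor above 3 N).
It fails at once if the gripper or arm touches the distributor (contact force between any of the arm, the fingers and distributor above 2 N).
It fails at once if a bystander is moved more than 20 mm (distance of any of jar, coil, rotor from where it was at the start of the episode above 0.02 m).
It also fails if it takes over 72 s, if anything falls off the work surface, if the arm or the gripper's body presses on something with over 40 N, if the wrist force passes 120 N, or if a joint passes its speed limit or range.

## Robot

A 6-joint arm with a two-finger parallel gripper is mounted at the origin on the work surface. World frame = base frame: x ahead of the robot, y to its left, z up, the work surface at z = 0. Lengths are in m, angles in rad, forces in N, time in s.
With the tool pointing down it reaches from about 0.25 to 0.85 m from the base axis. Payload 12.5 kg.
Tool frame: the origin (TCP) lies midway between the tips of the shut fingers; the grasp point (between the pads) lies 19 mm behind it; z points along the fingers, y is the line along which they close (so a half turn about z gives the same grasp; the last joint's range is limited). The gripper opens to 93 mm and grips with 3 to 60 N. Pads are 15 mm wide; open, the fingers measure 128 mm over their backs; the gripper's body (75 mm by 188 mm) begins 65 mm behind the grasp point.
Start: joints at [-1.308, 0.351, 1.652, -0, 1.139, -0.085], TCP at [0.187, -0.517, 0.219] pointing down, gripper open.
Joint ranges: [-2.75, 2.75], [-0.79, 2.1], [0.01, 2.65], [-1.57, 4.71], [0.07, 3.14], [-2.87, 2.87]. Speed limits (rad/s): [2.22, 2.22, 2.79, 3.14, 3.14, 3.14].

## Interface

Orientations are given as [roll, pitch, yaw] about the fixed x, y, z axes, in that order (R = Rz(yaw) Ry(pitch) Rx(roll)).
In Python, from workcell import arm, optics, spotter gives the robot as it stands.
- The arm moves only by the tool jog_arm, never from a script. Its argument "motion" is a list of rows, each a list of 5 numbers: the shift along the tool's x, y, z each as a share of 0.2 m, from -1 to 1, then the turn about the tool's z as a share of 180 degrees, from -1 to 1, then the gripper's target within -1 to 1 (shut at 1, half-way at 0, fully open at -1). A call has 1 to 20 rows; each row shifts and turns the commanded pose from where the row before left it, along the tool's axes as they then stand; what a row does not reach is not made up. A row lasts 1/10 s, in which the tool goes at most 50 mm and 8.59 degrees, less where a joint would pass 70% of its speed; a pose out of reach is approached as far as the arm can. A call with a number of a shift or a turn outside -1 to 1 is refused whole. A call with a gripper value outside its range is refused whole. The fingers move at their own pace and stop on an object; "force" is the grip in N (left out, the last holds). Time passes only in rows, so rows that do not move let the fingers close. It gives the time, the measured TCP pose, the force, the opening and the grip force at its end, in the units of the state.
- arm.get_state(): the state, without advancing time (a new reading comes with each control period).
- optics.get_image(name): name is "side" or "top"; returns the picture (384x512x3 uint8, red, green, blue); there is no depth.
- optics.camera_info(name): a dict with "mtx" (3x3 intrinsics, pixels), "camera_from_world" (4x4, takes a point from world to camera coordinates). Camera axes: x right, y down, z forward; pixel columns grow to the right and rows downward; lengths in m; the calibration is good to about 2 mm. A picture is of the moment at which its call begins. camera_info takes no time and is no camera call.
- arm.sign_off(): hands the job in; it is judged then, once.
Trained networks look in the newest picture that a camera, given by its name, has taken for a name from the list of things; names that differ only in an ending like _2 or _b are one class to them, and where a whole thing is asked for, a point or a joint stands for the part that bears it (a point fixed in the world has none). Each returns a list of dicts, best first, with "score" (0 to 1); they miss things now and then, are a little off and sometimes report something else, mostly with a low value. They report only what shows in the picture. A call takes as long as a camera call.
- spotter.cut_out(camera, query): "mask" (384x512 bool, what is visible of it).
- spotter.mark_of(camera, query): "location" ([x, y, z] in m, in world coordinates, good to about 4 mm: a listed point, or the origin of a listed thing).
The state is a dict: "time": time; "q": joint angles; "dq": joint speeds; "joint_efforts": joint torques, N m; "position": TCP position; "ee_rot": TCP orientation; "wrist_force": force on the tool from outside, world axes, zero at the start; "wrist_torque": the same for the moment, N m; "gripper_width": finger opening in m; "gripper_force": force on a finger pad.
Only numpy, scipy, OpenCV 4.12 (cv2) and the standard library are available. Lean on these libraries where they do the work, as an engineer would, in place of code of your own. Each camera call takes 0.05 s, during which the arm holds its last target. There are 200 camera calls.

## Working session

There is one attempt and no reset: what is moved stays moved. The work goes in short steps, Python scripts to look and compute and a tool call to move; the robot and the scene stay as the last step left them, time stands still between calls to the robot, and variables do not carry over. Pictures are saved under pics/ and viewed, at most 10 in all, crops included, and the job is handed in when it is done.

Besides the shell and the picture viewer there is one more tool, called after "Emit:" as name(argument=value, ...) on one line, values as JSON. jog_arm: Moves the arm, as the interface text tells. Its arguments: {"type":"object","properties":{"motion":{"type":"array","items":{"type":"array","items":{"type":"number","minimum":-1,"maximum":1}}},"force":{"type":"number"}},"required":["motion"]}

```bash
ls; mkdir -p pics; cat > h.py <<'E'
import numpy as np, cv2
from workcell import arm, optics, spotter
def proj(cam,p):
    i=optics.camera_info(cam); c=i["camera_from_world"]@np.r_[p,1]; u=i["mtx"]@c[:3]; return u[:2]/u[2]
def ray_at_z(cam,uv,z):
    i=optics.camera_info(cam); T=np.linalg.inv(i["camera_from_world"]); d=T[:3,:3]@np.linalg.inv(i["mtx"])@np.r_[uv,1]; o=T[:3,3]
    return o+d*(z-o[2])/d[2]
E
python3 - <<'E'
from h import *
for c in ("side","top"):
    im=optics.get_image(c); cv2.imwrite(f"pics/{c}0.png",im[:,:,::-1])
    T=np.linalg.inv(optics.camera_info(c)["camera_from_world"]); print(c,T[:3,3].round(3),T[:3,2].round(2),optics.camera_info(c)["mtx"][0,0])
    for q in ("distributor","latch_head","driver_grip","driver_tip","holder_mouth","jar","coil","rotor"):
        r=spotter.mark_of(c,q)
        print(q,[(np.round(x["location"],3),round(x["score"],2)) for x in r[:2]])
s=arm.get_state();print(s["time"],s["position"],s["ee_rot"],s["gripper_width"])
E
```

```text
pics
side [0.302 0.622 0.693] [ 0.32 -0.69 -0.65] 498.8495375724116
distributor [(array([0.551, 0.182, 0.   ]), 0.94)]
latch_head [(array([0.61 , 0.178, 0.103]), 0.74)]
driver_grip [(array([ 0.586, -0.185,  0.114]), 0.68)]
driver_tip [(array([ 0.584, -0.181,  0.08 ]), 0.5)]
holder_mouth [(array([ 0.585, -0.181,  0.078]), 0.67), (array([ 0.628,  0.012, -0.002]), 0.65)]
jar [(array([ 0.627,  0.011, -0.002]), 0.65)]
coil [(array([ 0.756,  0.026, -0.002]), 0.87)]
rotor [(array([ 0.446, -0.002,  0.002]), 0.82)]
top [0.453 0.01  0.83 ] [ 0.19 -0.02 -0.98] 447.3605824120968
distributor [(array([0.546, 0.182, 0.001]), 0.78), (array([ 0.45 , -0.   ,  0.002]), 0.71)]
latch_head [(array([0.61 , 0.18 , 0.098]), 0.8)]
driver_grip [(array([ 0.588, -0.186,  0.12 ]), 0.72)]
driver_tip [(array([ 0.586, -0.181,  0.083]), 0.2)]
holder_mouth [(array([ 0.59 , -0.185,  0.081]), 0.85)]
jar [(array([0.632, 0.011, 0.002]), 0.98)]
coil [(array([0.594, 0.174, 0.05 ]), 0.26)]
rotor [(array([ 0.449, -0.002,  0.002]), 0.61)]
0.9 [ 0.18747038 -0.51705287  0.21863912] [-3.14158921e+00  3.68427261e-06  3.47778549e-01] 0.09307341137893192
```

```bash
python3 - <<'E'
import cv2,numpy as np
from h import *
t=cv2.imread("pics/top0.png"); s=cv2.imread("pics/side0.png")
def crop(im,c,p,r,S=300):
    u,v=proj(c,p).astype(int); print(c,u,v); a=im[max(v-r,0):v+r,max(u-r,0):u+r]; return cv2.resize(a,(S,S),interpolation=cv2.INTER_CUBIC)
row1=np.hstack([cv2.resize(t,(400,300)),cv2.resize(s,(400,300))])
L=[.61,.179,.1005];G=[.587,-.184,.14]
row2=np.hstack([crop(t,"top",L,22,266),crop(t,"top",G,30,267),crop(s,"side",L,30,267)])
cv2.imwrite("pics/a.png",np.vstack([row1,row2]))
E
```

```text
top 147 178
top 371 192
side 193 255Traceback (most recent call last):
  File "<stdin>", line 8, in <module>
    return _nx.concatenate(arrs, 1, dtype=dtype, casting=casting)
           ~~~~~~~~~~~~~~~^^^^^^^^^^^^^^^^^^^^^^^^^^^^^^^^^^^^^^^
ValueError: all the input array dimensions except for the concatenation axis must match exactly, but along dimension 0, the array at index 0 has size 266 and the array at index 1 has size 267
```

```bash
python3 - <<'E'
import cv2,numpy as np
from h import *
t=cv2.imread("pics/top0.png"); s=cv2.imread("pics/side0.png")
def crop(im,c,p,r,S=266):
    u,v=proj(c,p).astype(int); a=im[max(v-r,0):v+r,max(u-r,0):u+r]; return cv2.resize(a,(S,S),interpolation=cv2.INTER_CUBIC)
row1=np.hstack([cv2.resize(t,(399,300)),cv2.resize(s,(399,300))])
L=[.61,.179,.1005];G=[.587,-.184,.14]
row2=np.hstack([crop(t,"top",L,22),crop(t,"top",G,30),crop(s,"side",L,30)])
cv2.imwrite("pics/a.png",np.vstack([row1,row2]))
E
```

```text
(no output)
```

View pics/a.png

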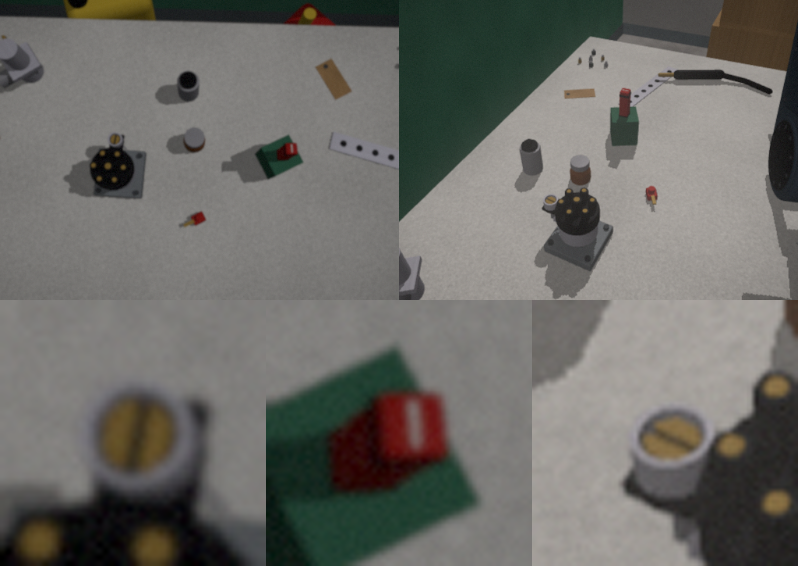

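```bash
cat >> h.py <<'E'
def axis(cam,m,z,w=None):
    v,u=np.nonzero(m); w=np.ones(len(u)) if w is None else w[v,u]
    P=np.array([ray_at_z(cam,(a,b),z)[:2] for a,b in zip(u,v)]); c=(w[:,None]*P).sum(0)/w.sum()
    C=((P-c).T*w)@(P-c)/w.sum(); e,V=np.linalg.eigh(C); d=V[:,1]
    return c, (np.arctan2(d[1],d[0])+np.pi/2)%np.pi-np.pi/2, np.sqrt(e)
def head(cam,im,L):
    hsv=cv2.cvtColor(im,cv2.COLOR_BGR2HSV).astype(int)
    u0,v0=proj(cam,L); V,U=np.mgrid[:384,:512]; near=np.hypot(U-u0,V-v0)<16
    br=near&(hsv[...,1]>90)&(hsv[...,0]>10)&(hsv[...,0]<35)
    n,l,st,ce=cv2.connectedComponentsWithStats(br.astype(np.uint8)); 
    hull=np.zeros((384,512),np.uint8); pts=np.argwhere(br)[:,::-1].astype(np.int32)
    cv2.fillConvexPoly(hull,cv2.convexHull(pts),1)
    g=im.max(2).astype(float); inner=cv2.erode(hull,np.ones((3,3)))>0
    thr=np.median(g[inner]); w=np.clip(thr-g-8,0,None)*inner
    c=axis(cam,hull>0,L[2])[0]
    return c,axis(cam,w>0,L[2],w),hull.sum()
E
python3 - <<'E'
from h import *
L=np.array([.61,.179,.1005])
for c in ("top","side"):
    im=cv2.imread(f"pics/{c}0.png"); print(c,head(c,im,L))
    b,g,r=im.astype(int).transpose(2,0,1)
    u0,v0=proj(c,[.587,-.184,.155]); V,U=np.mgrid[:384,:512]; near=np.hypot(U-u0,V-v0)<14
    bright=near&(g>95)&(b>85); 
    red=near&(r>60)&(r>2*g)
    full=near&((r>110)) if c=="top" else red
    print(" mark",bright.sum(),axis(c,bright,.155) if bright.sum()>5 else "", "red",red.sum())
    for q in("holder_mouth","driver_grip"):
        m=spotter.cut_out(c,q)
        if m:
            mm=m[0]["mask"].astype(np.uint8); cs,_=cv2.findContours(mm,0,2); print(q,m[0]["score"],cv2.minAreaRect(max(cs,key=len)))
    # green-block edges
    hs=cv2.cvtColor(im,cv2.COLOR_BGR2HSV); 
# flats from gradient on handle's top in top image
im=cv2.imread("pics/top0.png").astype(int); u0,v0=map(int,proj("top",[.587,-.184,.155])); print(u0,v0)
print(im[v0-10:v0+12,u0-12:u0+14,2]);print(im[v0-10:v0+12,u0-12:u0+14,1])
E
```

```text
top (array([0.60340801, 0.17802408]), (array([0.59245004, 0.17548618]), np.float64(0.22488018811879673), array([0.00222666, 0.00650093])), np.uint64(196))
 mark 147 (array([ 0.59376671, -0.19651943]), np.float64(0.4584753899440601), array([0.00464876, 0.00990752])) red 154
holder_mouth 0.97 ((357.0, 200.50003051757812), (42.03807067871094, 51.42955780029297), 63.43495178222656)
driver_grip 0.77 ((367.6615295410156, 193.29232788085938), (20.837833404541016, 27.53571128845215), 82.87498474121094)
side (array([0.60240166, 0.17618854]), (array([0.59963615, 0.17631896]), np.float64(0.28569877379313047), array([0.00218532, 0.00764632])), np.uint64(139))
 mark 419 (array([ 0.59148181, -0.19445432]), np.float64(-1.2756119505037966), array([0.01598818, 0.02254062])) red 31
holder_mouth 0.81 ((289.5, 160.5), (47.0, 35.0), 90.0)
driver_grip 0.84 ((289.54864501953125, 130.02743530273438), (13.98253345489502, 35.95508575439453), 2.862405300140381)
374 190
[[ 33  36  36  32  32  34  33  30  31  30  38  42  67  96 119 127 129 128
  126 127 126 126 127 122 124 126]
 [ 27  33  32  31  33  36  37  31 
[... 3954 characters left out ...]
28  19  24
   25  47  76 102 116 121 123 121]
 [  8   7   4   1   7  13   3  21  14  13  27  22  32  33  23  15  18  18
   28  39  71  93 110 122 124 123]
 [  7   2   3   2   6   4   6  10   5  15  13  17  15  14   8  12  15  18
   29  44  63  81 101 117 122 125]
 [ 17  10  14   2   8   4   5  17  15   7   2   8   9  19   3  11  26  27
   37  52  60  75  89 109 121 123]
 [  9  14   2   6  11   1   1  11   2   1   9  10  13  19  27  37  41  53
   50  58  60  67  78 101 114 118]
 [  7   3   3  14   1   8   1  14  13  10   9  20  21  34  45  51  57  58
   59  63  67  66  70  88 107 116]
 [  1   6   6   5   2   3   4   7   1  12  20  31  44  50  56  61  65  64
   62  67  63  63  66  78  98 115]]
```

```bash
sed -i 's/<16$/<R/; s/def head(cam,im,L)/def head(cam,im,L,R=9)/; s/near=np.hypot(U-u0,V-v0)<16/near=np.hypot(U-u0,V-v0)<R/' h.py
python3 - <<'E'
from h import *
L=np.array([.61,.179,.1005])
for c in ("top","side"):
    im=cv2.imread(f"pics/{c}0.png")
    for k in range(3):
        ce,ax,n=head(c,im,L); L=np.r_[ce,.1005]
    print(c,ce,ax,n)
im=cv2.imread("pics/top0.png").astype(float); u0,v0=374,190
g=im[...,1]; pts=[]
for v in range(v0-5,v0+5):
    w=np.clip(g[v,u0-3:u0+5]-30,0,None); pts.append([(w*np.arange(u0-3,u0+5)).sum()/w.sum(),v])
pts=np.array(pts); W=np.array([ray_at_z("top",p,.155)[:2] for p in pts])
k=np.polyfit(W[:,0],W[:,1],1); print("mark",np.arctan(k[0]),W.mean(0))
# handle top-face corners
for p in ([u0-8.0,v0-6.9],[u0+6.2,v0-6.9],[u0-7.3,v0+6.3],[u0+7.0,v0+6.3]): print(ray_at_z("top",p,.155)[:2].round(4))
print(arm.get_state()["time"])
E
```

```text
top [0.61140645 0.17958979] (array([0.6111623 , 0.17924654]), np.float64(-0.13988459297344136), array([0.00104188, 0.00450949])) 104
side [0.6088489  0.17825798] (array([0.60862117, 0.17866021]), np.float64(-0.07776994507792612), array([0.00081856, 0.00346805])) 78
mark 0.044596782872945905 [ 0.58875642 -0.18353387]
[ 0.5986 -0.1712]
[ 0.5991 -0.1935]
[ 0.5778 -0.1717]
[ 0.5783 -0.194 ]
1.1
```

Emit:
jog_arm(motion=[[0.1755,-0.0632,0,0,-1],[0.1755,-0.0632,0,0,-1],[0.1755,-0.0632,0,0,-1],[0.1755,-0.0632,0,0,-1],[0.1755,-0.0632,0,0,-1],[0.1755,-0.0632,0,0,-1],[0.1755,-0.0632,0,0,-1],[0.1755,-0.0632,0,0,-1],[0.1755,-0.0632,0,0,-1],[0.1755,-0.0632,0,0,-1],[0.1755,-0.0632,0,0,-1],[0.1755,-0.0632,0,0,-1],[0.1755,-0.0632,0,0,-1],[0.1755,-0.0632,0,0,-1],[0,0,0,-0.04,-0.3],[0,0,0,-0.04,-0.3],[0,0,0,-0.04,-0.3],[0,0,0,-0.04,-0.3],[0,0,0,-0.04,-0.3],[0,0,0,-0.04,-0.3]])

```text
time: 3.1
position: [0.5891, -0.1832, 0.2185]
ee_rot: [-3.141, -0.0, 1.107]
wrist_force: [0.0, -0.0, -0.2]
gripper_width: 0.0608
gripper_force: 0.0
```

Emit:
jog_arm(motion=[[0,0,0,-0.04,-0.3],[0,0,0,-0.04,-0.3],[0,0,0,-0.04,-0.3],[0,0,0,-0.0436,-0.3],[0,0,0,0,-0.3],[0,0,0,0,-0.3]])

```text
time: 3.7
position: [0.5891, -0.1832, 0.2186]
ee_rot: [-3.142, -0.0, 1.612]
wrist_force: [-0.2, 0.8, 0.4]
gripper_width: 0.0605
gripper_force: 0.0
```

Emit:
jog_arm(motion=[[0,0,0.15,0,-0.3],[0,0,0.15,0,-0.3],[0,0,0.15,0,-0.3],[0,0,0.1,0,-0.3],[0,0,0.05,0,-0.3],[0,0,0,0,0.3],[0,0,0,0,0.5],[0,0,0,0,0.6],[0,0,0,0,0.7],[0,0,0,0,0.8],[0,0,0,0,1],[0,0,0,0,1],[0,0,0,0,1],[0,0,0,0,1],[0,0,0,0,1]], force=30)

```text
time: 5.2
position: [0.5892, -0.1833, 0.0992]
ee_rot: [3.141, 0.0, 1.616]
wrist_force: [-3.1, -0.2, 5.5]
gripper_width: 0.0236
gripper_force: 30.0
```

Emit:
jog_arm(motion=[[0,0,-0.05,0,1],[0,0,-0.1,0,1],[0,0,-0.15,0,1],[0,0,-0.15,0,1],[0,0,-0.15,0,1],[0,0,-0.1,0,1],[0.18,0.0185,0,0,1],[0.18,0.0185,0,0,1],[0.18,0.0185,0,0,1],[0.18,0.0185,0,0,1],[0.18,0.0185,0,0,1],[0.18,0.0185,0,0,1],[0.18,0.0185,0,0,1],[0.18,0.0185,0,0,1],[0.18,0.0185,0,0,1],[0.18,0.0185,0,0,1],[0,0,0,0.025,1],[0,0,0,0.025,1],[0,0,0,0,1],[0,0,0,0,1]])

```text
time: 7.2
position: [0.6099, 0.178, 0.2389]
ee_rot: [3.141, -0.0, 1.461]
wrist_force: [0.2, 0.9, -1.5]
gripper_width: 0.0239
gripper_force: 30.0
```

```bash
python3 - <<'E'
from h import *
s=arm.get_state();print(s["time"],s["position"],s["ee_rot"],s["wrist_force"],s["wrist_torque"])
ims=[]
for c in ("side","top"):
    im=optics.get_image(c)[:,:,::-1].copy(); cv2.imwrite(f"pics/{c}1.png",im)
    for q in ("driver_tip","driver_grip","latch_head"):
        print(c,q,[(np.round(x["location"],4),round(x["score"],2)) for x in spotter.mark_of(c,q)[:1]])
    u,v=proj(c,[.61,.179,.13]).astype(int); r=40
    ims.append(cv2.resize(im[v-r:v+r,u-r:u+r],(400,400),interpolation=cv2.INTER_CUBIC)); print(u,v)
cv2.imwrite("pics/b.png",np.hstack(ims))
E
```

```text
7.2 [0.60989898 0.17802062 0.23886763] [ 3.14149746e+00 -8.86350955e-05  1.46079171e+00] [ 0.21537147  0.89026818 -1.49058273] [ 0.0098149  -0.08644363 -0.02800163]
side driver_tip [(array([0.6048, 0.1757, 0.1458]), 0.95)]
side driver_grip [(array([0.6088, 0.1776, 0.2532]), 0.86)]
side latch_head [(array([0.6125, 0.1811, 0.1029]), 0.9)]
191 243
top driver_tip [(array([0.6067, 0.1816, 0.1439]), 0.49)]
top driver_grip [(array([0.6112, 0.1737, 0.2575]), 0.53)]
top latch_head [(array([0.6072, 0.1808, 0.0959]), 0.84)]
143 174
```

View pics/b.png

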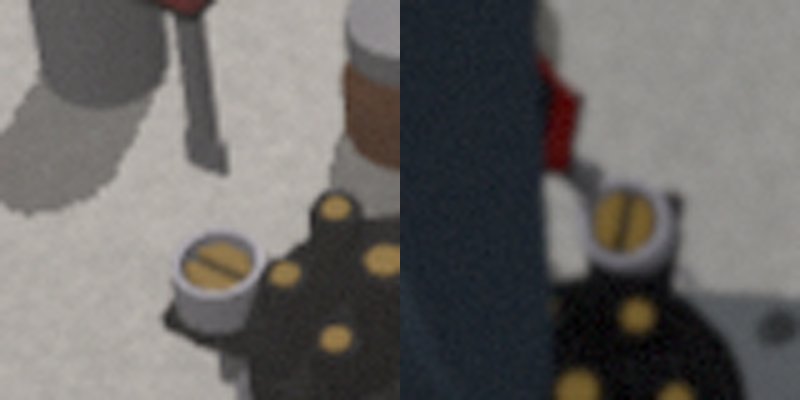

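```bash
python3 - <<'E'
from h import *
def w(c,u,v,px,py,z): return ray_at_z(c,(u-40+(px+.5)/5-.5,v-40+(py+.5)/5-.5),z)[:2].round(4)
for a,b in ((188,160),(228,174),(208,167)): print("tip",w("side",191,243,a,b,.1447))
print("head side",w("side",191,243,218,267,.1005), "top", w("top",143,174,626-400,221,.1005))
print("slot side",w("side",191,243,188,257,.1005),w("side",191,243,247,278,.1005),"top",w("top",143,174,230,196,.1005),w("top",143,174,223,247,.1005))
L=np.array([.61,.179,.1005])
for c in("top","side"):
    print(head(c,cv2.imread(f"pics/{c}1.png"),np.r_[head(c,cv2.imread(f"pics/{c}1.png"),L)[0],.1005],8))
print(proj("side",[.6048,.1757,.1458]),[optics.camera_info("side")["camera_from_world"][:3,:3].round(2)])
for c in("side","top"): print(c,[proj(c,[.6099,.178,.1447]+np.array(d)) for d in ([0,0,0],[.007,0,0],[-.007,0,0])])
E
```

```text
tip [0.6152 0.1772]
tip [0.601  0.1775]
tip [0.6081 0.1773]
head side [0.6084 0.1787] top [0.6118 0.1785]
slot side [0.6192 0.1787] [0.5977 0.1791] top [0.6203 0.1777] [0.603  0.1789]
(array([0.61148978, 0.17949947]), (array([0.61074627, 0.17939257]), np.float64(-0.12543295679425714), array([0.00095607, 0.00441817])), np.uint64(104))
(array([0.6088489 , 0.17825798]), (array([0.60869901, 0.17868746]), np.float64(-0.09884540442225642), array([0.00085937, 0.00344558])), np.uint64(78))
[194.54490622 235.39180965] [array([[-0.91, -0.41, -0.02],
       [-0.25,  0.6 , -0.76],
       [ 0.32, -0.69, -0.65]])]
side [array([190.94725674, 235.94619091]), array([186.94717421, 234.64459211]), array([194.97113846, 237.2555338 ])]
top [array([141.84855738, 172.84815058]), array([142.13866344, 168.49036238]), array([141.55735193, 177.22245319])]
```

Emit:
jog_arm(motion=[[0.0057,0.002,0.04,0,1],[0,0,0.05,0,1],[0,0,0.05,0,1],[0,0,0.04,0,1],[0,0,0.02,0,1],[0,0,0,0,1],[0,0,0,0,1],[0,0,0,0,1]])

```text
time: 8.4
position: [0.6107, 0.1792, 0.1991]
ee_rot: [3.141, -0.0, 1.459]
wrist_force: [-0.1, -0.5, -1.1]
gripper_width: 0.0242
gripper_force: 30.0
```

```bash
python3 - <<'E'
from h import *
s=arm.get_state();print(s["time"],s["position"],s["ee_rot"],s["wrist_force"],s["wrist_torque"])
ims=[]
for c in ("side","top"):
    im=optics.get_image(c)[:,:,::-1].copy(); cv2.imwrite(f"pics/{c}2.png",im)
    u,v=proj(c,[.61,.179,.105]).astype(int); r=20
    ims.append(cv2.resize(im[v-r:v+r,u-r:u+r],(400,400),interpolation=cv2.INTER_CUBIC)); print(u,v)
cv2.imwrite("pics/c.png",np.hstack(ims))
E
```

```text
8.4 [0.61065825 0.17923085 0.19910146] [ 3.14087095e+00 -2.22268619e-04  1.45871443e+00] [-0.10680168 -0.54505765 -1.07781845] [-0.06078762 -0.11502763 -0.01028963]
192 253
146 178
```

View pics/c.png

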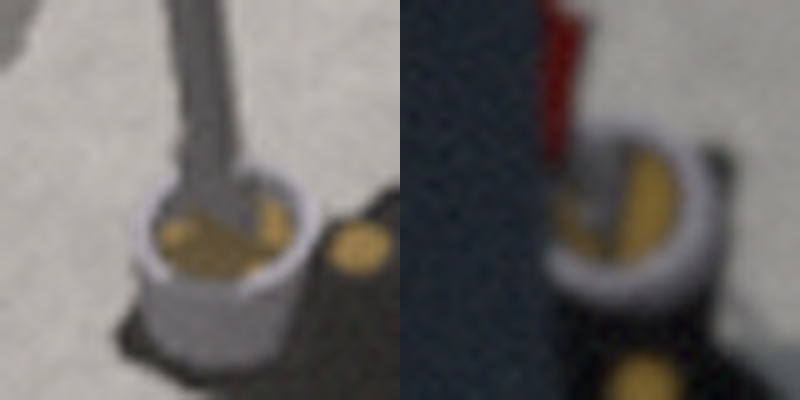

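Emit:
jog_arm(motion=[[0,0,0.005,0,1],[0,0,0.005,0,1],[0,0,0.005,0,1],[0,0,0.005,0,1],[0,0,0.005,0,1],[0,0,0,0,1],[0,0,0,0,1],[0,0,0,0,1]])

```text
time: 9.3
position: [0.6105, 0.1792, 0.1937]
ee_rot: [3.142, -0.0, 1.459]
wrist_force: [0.4, -0.2, -2.4]
gripper_width: 0.0239
gripper_force: 30.0
```

Emit:
jog_arm(motion=[[0,0,0.004,0,1],[0,0,0,0,1],[0,0,0,0,1],[0,0,0,0,1]])

```text
time: 9.7
position: [0.6105, 0.1792, 0.1928]
ee_rot: [3.142, -0.0, 1.459]
wrist_force: [-0.9, -0.1, -1.8]
gripper_width: 0.0241
gripper_force: 30.0
```

Emit:
jog_arm(motion=[[0,0,0.005,0,1],[0,0,0,0,1],[0,0,0,0,1]])

```text
time: 10.0
position: [0.6104, 0.1792, 0.1918]
ee_rot: [-3.142, 0.0, 1.459]
wrist_force: [0.3, 0.0, -1.6]
gripper_width: 0.0239
gripper_force: 30.0
```

Emit:
jog_arm(motion=[[0,0,0.005,0,1],[0,0,0,0,1],[0,0,0,0,1]])

```text
time: 10.3
position: [0.6104, 0.1792, 0.1908]
ee_rot: [-3.142, 0.0, 1.459]
wrist_force: [-0.7, -0.3, -1.7]
gripper_width: 0.0241
gripper_force: 30.0
```

Emit:
jog_arm(motion=[[0,0,0.005,0,1],[0,0,0,0,1],[0,0,0,0,1]])

```text
time: 10.6
position: [0.6104, 0.1792, 0.1898]
ee_rot: [-3.142, -0.0, 1.459]
wrist_force: [-0.7, 0.3, -1.7]
gripper_width: 0.0241
gripper_force: 30.0
```

Emit:
jog_arm(motion=[[0,0,0.005,0,1],[0,0,0.005,0,1],[0,0,0,0,1],[0,0,0,0,1],[0,0,0,0,1]])

```text
time: 11.1
position: [0.6105, 0.1792, 0.188]
ee_rot: [3.141, -0.0, 1.459]
wrist_force: [-0.4, -0.3, -0.1]
gripper_width: 0.0242
gripper_force: 30.0
```

Emit:
jog_arm(motion=[[0,0,0.005,0,1],[0,0,0.005,0,1],[0,0,0.005,0,1],[0,0,0,0,1],[0,0,0,0,1],[0,0,0,0,1]])

```text
time: 11.7
position: [0.6105, 0.1792, 0.185]
ee_rot: [3.141, -0.0, 1.459]
wrist_force: [-0.9, 0.2, 4.0]
gripper_width: 0.0238
gripper_force: 30.0
```

Emit:
jog_arm(motion=[[0,0,0.005,0,1],[0,0,0.005,0,1],[0,0,0,0,1],[0,0,0,0,1],[0,0,0,0,1]])

```text
time: 12.2
position: [0.6105, 0.1792, 0.1831]
ee_rot: [3.141, -0.0, 1.459]
wrist_force: [-1.3, -0.5, 5.6]
gripper_width: 0.0236
gripper_force: 30.0
```

```bash
cat > st.py <<'E'
from h import *
A=[]
for i in range(3):
    optics.get_image("side"); s=arm.get_state(); A.append(np.r_[s["wrist_force"],s["wrist_torque"]])
print(s["time"],np.round(s["position"],4),np.round(s["ee_rot"],4),"q6",s["q"][5],np.mean(A,0).round(3),np.std(A,0).round(3))
E
python3 st.py
```

```text
12.35 [0.6105 0.1792 0.183 ] [ 3.1413e+00 -1.0000e-04  1.4587e+00] q6 0.3244612767147731 [-1.459 -0.123  5.339 -0.108  0.349 -0.028] [0.383 0.39  0.183 0.027 0.014 0.021]
```

Emit:
jog_arm(motion=[[0,0,0.0025,0,1],[0,0,0,0.01,1],[0,0,0,0.015,1],[0,0,0,0.015,1],[0,0,0,0.015,1],[0,0,0,0.015,1],[0,0,0,0.015,1],[0,0,0,0,1]])

```text
time: 13.15
position: [0.6108, 0.1792, 0.1827]
ee_rot: [3.141, -0.0, 1.19]
wrist_force: [-0.8, -0.3, 6.1]
gripper_width: 0.0237
gripper_force: 30.0
```

```bash
python3 st.py
```

```text
13.3 [0.6108 0.1792 0.1827] [ 3.1407e+00 -5.0000e-04  1.1917e+00] q6 0.5914708899425941 [-0.409 -0.788  5.952 -0.159  0.173  0.047] [0.358 0.489 0.498 0.05  0.024 0.028]
```

Emit:
jog_arm(motion=[[0,0,0,0.016,1],[0,0,0,0.016,1],[0,0,0,0.016,1],[0,0,0,0.016,1],[0,0,0,0.016,1],[0,0,0,0.016,1],[0,0,0,0.016,1],[0,0,0,0.016,1],[0,0,0,0.016,1],[0,0,0,0,1]])

```text
time: 14.3
position: [0.6106, 0.1791, 0.1826]
ee_rot: [3.141, -0.0, 0.738]
wrist_force: [-1.1, -1.0, 6.8]
gripper_width: 0.0243
gripper_force: 30.0
```

```bash
python3 st.py
```

```text
14.45 [0.6106 0.1791 0.1827] [ 3.1411e+00 -4.0000e-04  7.3940e-01] q6 1.0438373665133303 [-0.475 -0.374  5.817 -0.253  0.349  0.07 ] [0.065 0.471 0.326 0.032 0.026 0.003]
```

Emit:
jog_arm(motion=[[0,0,0,0.016,1],[0,0,0,0.016,1],[0,0,0,0.016,1],[0,0,0,0.016,1],[0,0,0,0.016,1],[0,0,0,0,1]])

```text
time: 15.05
position: [0.6105, 0.1791, 0.1826]
ee_rot: [3.141, -0.0, 0.486]
wrist_force: [-2.8, -0.3, 7.2]
gripper_width: 0.0239
gripper_force: 30.0
```

```bash
python3 st.py
```

```text
15.2 [0.6105 0.1791 0.1826] [ 3.1414e+00 -1.0000e-04  4.8800e-01] q6 1.2951754063685994 [-2.005 -0.963  5.981 -0.222  0.472  0.063] [0.468 0.396 0.27  0.033 0.025 0.04 ]
```

Emit:
jog_arm(motion=[[0,0,0,0.01,1],[0,0,0,0.01,1],[0,0,0,0,1]])

```text
time: 15.5
position: [0.6105, 0.1791, 0.1826]
ee_rot: [3.141, -0.0, 0.424]
wrist_force: [-1.1, -1.4, 6.1]
gripper_width: 0.0237
gripper_force: 30.0
```

```bash
python3 st.py
```

```text
15.65 [0.6105 0.1791 0.1826] [ 3.1414e+00 -1.0000e-04  4.2520e-01] q6 1.3579857199297511 [-1.696 -0.436  5.873 -0.227  0.484  0.072] [0.567 0.485 0.344 0.027 0.016 0.027]
```

Emit:
jog_arm(motion=[[0,0,0,0.01,1],[0,0,0,0.006,1],[0,0,0,0,1]])

```text
time: 15.95
position: [0.6105, 0.1791, 0.1826]
ee_rot: [3.141, -0.0, 0.374]
wrist_force: [-2.2, -0.6, 7.0]
gripper_width: 0.0241
gripper_force: 30.0
```

```bash
python3 st.py
```

```text
16.1 [0.6105 0.1791 0.1826] [ 3.1414e+00 -1.0000e-04  3.7490e-01] q6 1.408245329031796 [-1.653 -0.566  5.959 -0.251  0.523  0.08 ] [0.101 0.29  0.45  0.027 0.009 0.008]
```

Emit:
jog_arm(motion=[[0,0,0,0.008,1],[0,0,0,0.008,1],[0,0,0,0,1]])

```text
time: 16.4
position: [0.6105, 0.1791, 0.1826]
ee_rot: [3.141, -0.0, 0.324]
wrist_force: [-2.4, -1.5, 7.0]
gripper_width: 0.0242
gripper_force: 30.0
```

```bash
python3 st.py
```

```text
16.55 [0.6105 0.1791 0.1826] [ 3.1414 -0.      0.3247] q6 1.458512679777952 [-2.061 -0.314  6.286 -0.212  0.546  0.075] [0.28  0.419 0.042 0.02  0.035 0.044]
```

Emit:
jog_arm(motion=[[0,0,0,0.006,1],[0,0,0,0.006,1],[0,0,0,0,1]])

```text
time: 16.85
position: [0.6104, 0.1791, 0.1826]
ee_rot: [3.141, -0.0, 0.286]
wrist_force: [-2.8, -1.1, 5.3]
gripper_width: 0.024
gripper_force: 30.0
```

```bash
python3 st.py
```

```text
17.0 [0.6104 0.1791 0.1826] [3.1414 0.     0.287 ] q6 1.496179467486863 [-1.802 -1.077  6.459 -0.25   0.567  0.063] [0.154 0.187 0.433 0.027 0.001 0.009]
```

Emit:
jog_arm(motion=[[0,0,0,-0.015,1],[0,0,0,-0.015,1],[0,0,-0.005,0,1],[0,0,-0.005,0,1],[0,0,-0.005,0,1],[0,0,-0.005,0,1],[0,0,-0.005,0,1],[0,0,0,0,1]])

```text
time: 17.8
position: [0.6102, 0.1792, 0.1868]
ee_rot: [-3.141, 0.001, 0.381]
wrist_force: [0.4, -0.4, -1.2]
gripper_width: 0.0236
gripper_force: 30.0
```

```bash
python3 st.py
```

```text
17.95 [0.6103 0.1792 0.1869] [-3.1414e+00  7.0000e-04  3.8110e-01] q6 1.40204911098136 [-0.484 -0.107 -0.996  0.01   0.001 -0.006] [0.346 0.602 0.574 0.041 0.021 0.029]
```

Emit:
jog_arm(motion=[[0,0,-0.01,0,1],[0,0,-0.01,0,1],[0,0,-0.01,0,1],[0,0,-0.02,0,1],[0,0,-0.05,0,1],[0,0,-0.1,0,1],[0,0,-0.1,0,1],[0,0,0,0,1],[0,0,0,0,1]])

```text
time: 18.85
position: [0.6104, 0.1792, 0.2474]
ee_rot: [3.142, -0.0, 0.381]
wrist_force: [-0.1, -0.7, -2.2]
gripper_width: 0.0237
gripper_force: 30.0
```

```bash
python3 - <<'E'
from h import *
s=arm.get_state();print(s["time"],s["position"],s["ee_rot"],s["wrist_force"])
ims=[]
for c in ("side","top"):
    im=optics.get_image(c)[:,:,::-1].copy(); cv2.imwrite(f"pics/{c}3.png",im)
    p=[.61,.179,.125] if c=="side" else [.61,.179,.1]
    u,v=proj(c,p).astype(int); r=40 if c=="side" else 20
    ims.append(cv2.resize(im[v-r:v+r,u-r:u+r],(400,400),interpolation=cv2.INTER_CUBIC))
    print(head(c,im,np.array([.611,.1795,.0985]) if c=="top" else np.array([.6088,.178,.0985]),8))
cv2.imwrite("pics/d.png",np.hstack(ims))
E
```

```text
18.85 [0.61041539 0.1791739  0.24735048] [ 3.14150000e+00 -4.44706258e-04  3.81111119e-01] [-0.06207991 -0.68941162 -2.17688182]
(array([0.60941068, 0.17750243]), (array([0.6091852 , 0.17732171]), np.float64(-1.098997064704931), array([0.00094383, 0.00279218])), np.uint64(71))
(array([0.61191269, 0.1797871 ]), (array([0.61197463, 0.17896032]), np.float64(-1.0977885068122673), array([0.00092497, 0.00440109])), np.uint64(100))
```

View pics/d.png

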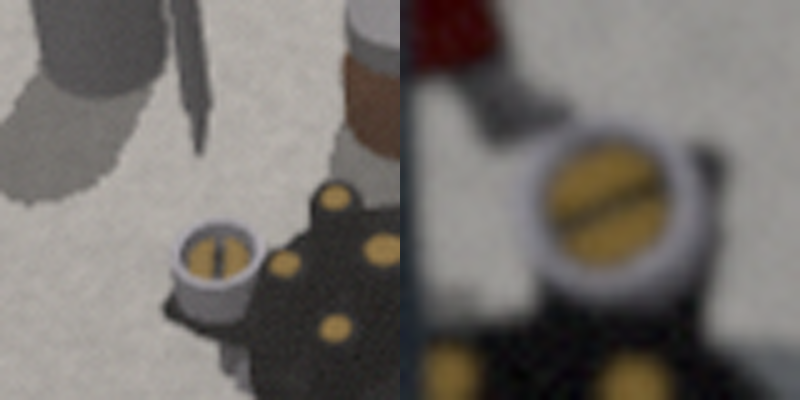

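```bash
python3 - <<'E'
from h import *
def cen(f):
    im=cv2.imread(f); hsv=cv2.cvtColor(im,cv2.COLOR_BGR2HSV).astype(int)
    u0,v0=proj("side",[.6088,.178,.0995]); V,U=np.mgrid[:384,:512]
    br=(np.hypot(U-u0,V-v0)<9)&(hsv[...,1]>80)&(hsv[...,0]>10)&(hsv[...,0]<35)
    v,u=np.nonzero(br); return u.min(),u.max(),v.min(),v.max(),u.mean().round(2),v.mean().round(2),br.sum()
for i in (0,1,3): print(cen(f"pics/side{i}.png"))
for z in(.1005,.0985,.0955): print(proj("side",[.6088,.178,z]))
E
```

```text
(np.int64(188), np.int64(200), np.int64(252), np.int64(260), np.float64(194.11), np.float64(256.0), np.int64(84))
(np.int64(188), np.int64(200), np.int64(252), np.int64(260), np.float64(194.07), np.float64(255.95), np.int64(85))
(np.int64(189), np.int64(200), np.int64(253), np.int64(259), np.float64(194.08), np.float64(256.07), np.int64(59))
[194.1718405  255.63159411]
[194.28476464 256.47967263]
[194.45345842 257.74659004]
```

```bash
python3 - <<'E'
import cv2,numpy as np
for i in (0,1,3):
    im=cv2.imread(f"pics/side{i}.png").astype(int); y=im[...,2]-im[...,0]
    print(i);print(y[249:263,187:202])
E
```

```text
0
[[ 9  8  4  1  1  0  1  0 -2 -2  0  1  2  4  7]
 [ 5  4 -1  0 -1  1 -1  0  0  1  0 -2  0  0  2]
 [ 1  1  0  1 -1  4 16 23 31 19  6  1  2 -1 -1]
 [-2  2 -1 14 33 39 49 52 58 50 35 19  7  0 -1]
 [ 1  1  2 21 55 62 63 64 63 63 60 50 35 17  0]
 [ 0  4  8 14 39 48 54 60 64 63 64 65 59 36  3]
 [ 7 29 38 37 37 35 40 47 51 61 62 65 63 51 16]
 [12 47 64 60 55 47 37 32 35 43 51 60 63 54 17]
 [10 42 60 61 63 61 55 50 42 35 36 43 51 39  6]
 [ 6 30 56 61 63 62 63 60 58 51 42 36 26 11 -1]
 [ 0 14 39 54 61 61 63 63 64 60 51 25  6  3 -3]
 [ 1  1  6 18 31 44 46 48 44 37 17  9  0  2  0]
 [-2  0 -2  2  6 11 12 10 11  7 -1 -2  1  0  0]
 [ 0  1  0 -1 -1  1 -3  0  0  2  3  0  1  1  3]]
1
[[10  8  7  2  2  2 -2  0 -2 -1  1  1  3  4  9]
 [ 7  4 -1 -2  1  0  0  0  2 -2  0 -2 -2  0  1]
 [ 2  0  0  4  0  6 18 26 35 20  7  3 -1 -1  1]
 [-2  0 -1 15 41 41 52 60 65 53 39 21  7  0 -2]
 [-2  0  2 24 59 66 70 68 69 67 65 57 39 17  0]
 [-2  4  7 14 42 51 60 66 68 69 69 70 64 43  5]
 [ 8 32 44 39 40 35 43 52 56 63 69 68 69 53 14]
 [14 54 68 66 60 50 41 36 40 50 56 65 69 60 18]
 [10 47 64 68 67 66 57 50 46 37 38 45 5
[... 224 characters left out ...]
-2 -1 -1  1  1  0 -1  2]]
3
[[10 10  5  2  1  1 -1 -1 -1  0 -1 -1  0  4  8]
 [ 7  4 -2 -2 -2 -1  2  0  0  0  0  0  0  1  3]
 [ 1  0 -1  0  1 -1  0  0 -1 -1 -1 -1  1 -1  0]
 [-3 -1  1  2  1 17 21  4  8 22 26  9  6  1 -3]
 [-3  0  1 17 42 49 43  7 14 46 59 42 23  2 -1]
 [-2  4 17 45 66 67 51  8 12 44 63 64 48 12  0]
 [ 0 15 42 61 66 63 48  9 15 50 67 66 62 37  1]
 [ 0 19 55 64 65 61 45  7 25 53 66 65 66 42  1]
 [ 0 19 56 64 63 62 44  8 19 54 68 65 63 37  3]
 [-1 19 59 64 66 61 45  4 18 56 65 66 54 21  1]
 [-1 12 52 65 64 61 38  5 27 59 59 38 18  3 -2]
 [-2  5 15 25 40 44 24  1 20 38 18  9  0 -3  0]
 [-1 -2 -2  2 10 14  4 -2  4 11 -1 -2 -1  1  3]
 [ 0  0  0 -3 -2 -1 -1 -1 -1  0 -1  1  0 -1  2]]
```

Emit:
jog_arm(motion=[[-0.0773,0.1643,0,0,1],[-0.0773,0.1643,0,0,1],[-0.0773,0.1643,0,0,1],[-0.0773,0.1643,0,0,1],[-0.0773,0.1643,0,0,1],[-0.0773,0.1643,0,0,1],[-0.0773,0.1643,0,0,1],[-0.0773,0.1643,0,0,1],[-0.0773,0.1643,0,0,1],[-0.0773,0.1643,0,0,1],[0,0,0,-0.0393,1],[0,0,0,-0.0393,1],[0,0,0,-0.0393,1],[0,0,0,-0.0393,1],[0,0,0,-0.0393,1],[0,0,0,-0.0393,1],[0,0,0,-0.0393,1],[0,0,0,-0.0393,1],[0,0,0,-0.0393,1],[0,0,0,-0.0393,1]])

```text
time: 20.95
position: [0.5888, -0.1832, 0.2462]
ee_rot: [-3.14, -0.001, 1.621]
wrist_force: [1.5, 0.2, -2.2]
gripper_width: 0.024
gripper_force: 30.0
```

Emit:
jog_arm(motion=[[0,0,0.15,0,1],[0,0,0.1,0,1],[0,0,0.05,0,1],[0,0,0,0,1],[0,0,0,0,1],[0,0,0,0,1]])

```text
time: 21.55
position: [0.5896, -0.1835, 0.1884]
ee_rot: [3.14, 0.001, 1.616]
wrist_force: [0.4, 0.0, -1.7]
gripper_width: 0.0237
gripper_force: 30.0
```

```bash
python3 - <<'E'
from h import *
s=arm.get_state();print(s["time"],s["position"],s["ee_rot"],s["wrist_force"])
ims=[]
for c in ("side","top"):
    im=optics.get_image(c)[:,:,::-1].copy(); cv2.imwrite(f"pics/{c}4.png",im)
    for q in ("driver_tip","holder_mouth"): print(c,q,[(np.round(x["location"],4),round(x["score"],2)) for x in spotter.mark_of(c,q)[:1]])
    u,v=proj(c,[.588,-.184,.085]).astype(int); r=32
    ims.append(cv2.resize(im[v-r:v+r,u-r:u+r],(400,400),interpolation=cv2.INTER_CUBIC)); print(u,v)
cv2.imwrite("pics/e.png",np.hstack(ims))
E
```

```text
21.55 [ 0.58964767 -0.18352754  0.18842075] [3.14009190e+00 6.94512072e-04 1.61574277e+00] [ 0.42257839  0.02687841 -1.70012652]
side driver_tip [(array([ 0.5883, -0.1852,  0.0947]), 0.71)]
side holder_mouth [(array([ 0.5848, -0.1794,  0.0783]), 0.94)]
287 143
top driver_tip [(array([ 0.5883, -0.1801,  0.0947]), 0.39)]
top holder_mouth [(array([ 0.5875, -0.1845,  0.0836]), 0.86)]
362 197
```

View pics/e.png

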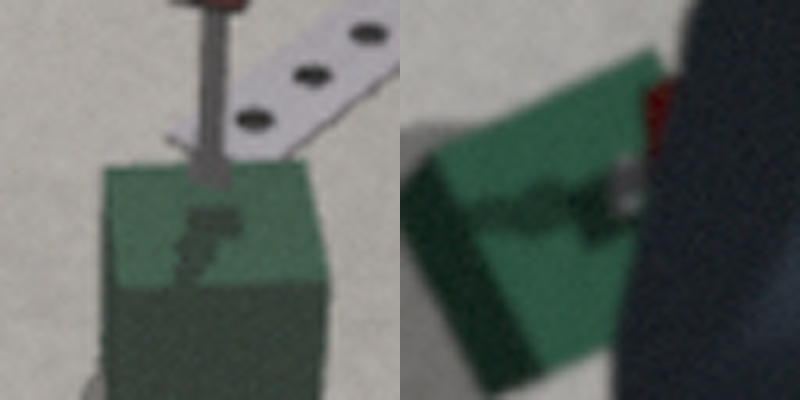

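```bash
python3 - <<'E'
from h import *
def w(px,py,z): return ray_at_z("side",(287-32+(px+.5)/6.25-.5,143-32+(py+.5)/6.25-.5),z)[:2].round(4)
print("mouth diag",w(213.6,223.5,.08),"hole",w(215,220,.08),"corners",[w(*p,.08) for p in((105,170),(305,160),(328,280),(118,290))])
print("tip",w(209,184,.0942),"tip edges",w(190,182,.0942),w(230,184,.0942),proj("side",[.5896,-.1835,.0942]))
E
```

```text
mouth diag [ 0.5849 -0.1827] hole [ 0.5852 -0.1848] corners [array([ 0.6302, -0.1976]), array([ 0.5692, -0.2297]), array([ 0.5393, -0.1677]), array([ 0.6005, -0.1361])]
tip [ 0.5877 -0.1845] tip edges [ 0.5939 -0.1831] [ 0.5813 -0.1872] [286.99215783 140.0622514 ]
```

Emit:
jog_arm(motion=[[0.0045,-0.0075,0,0,1],[0,0,0.025,0,1],[0,0,0.025,0,1],[0,0,0.02,0,1],[0,0,0.01,0,1],[0,0,0.01,0,1],[0,0,0.01,0,1],[0,0,0,0,1]])

```text
time: 22.65
position: [0.5876, -0.1825, 0.1671]
ee_rot: [-3.141, -0.0, 1.616]
wrist_force: [-0.2, -0.2, -2.1]
gripper_width: 0.0238
gripper_force: 30.0
```

```bash
python3 st.py
```

```text
22.8 [ 0.5877 -0.1825  0.1675] [3.1414e+00 1.0000e-04 1.6158e+00] q6 -0.42174108228121004 [-0.433  0.133 -1.774 -0.052 -0.062 -0.011] [0.18  0.211 0.361 0.011 0.05  0.014]
```

Inside the hole, free. Go down the remaining ~66 mm, slowing at the end.

Emit:
jog_arm(motion=[[0,0,0.04,0,1],[0,0,0.05,0,1],[0,0,0.05,0,1],[0,0,0.05,0,1],[0,0,0.05,0,1],[0,0,0.04,0,1],[0,0,0.02,0,1],[0,0,0.01,0,1],[0,0,0,0,1],[0,0,0,0,1]])

```text
time: 23.8
position: [0.5878, -0.1826, 0.1057]
ee_rot: [3.141, 0.0, 1.616]
wrist_force: [-0.3, 0.6, -1.4]
gripper_width: 0.0237
gripper_force: 30.0
```

```bash
python3 st.py
```

```text
23.95 [ 0.5878 -0.1826  0.1057] [3.1411e+00 2.0000e-04 1.6157e+00] q6 -0.42173695657252497 [ 0.436  0.17  -1.548 -0.005 -0.08  -0.002] [0.09  0.056 0.538 0.032 0.031 0.03 ]
```

Emit:
jog_arm(motion=[[0,0,0.015,0,1],[0,0,0.01,0,1],[0,0,0,0,1],[0,0,0,0,1]])

```text
time: 24.35
position: [0.5876, -0.1825, 0.1002]
ee_rot: [-3.141, -0.0, 1.616]
wrist_force: [-0.7, 0.2, -0.5]
gripper_width: 0.0236
gripper_force: 30.0
```

Emit:
jog_arm(motion=[[0,0,0.004,0,1],[0,0,0,0,1],[0,0,0,0,1]])

```text
time: 24.65
position: [0.5876, -0.1825, 0.0995]
ee_rot: [3.142, -0.0, 1.616]
wrist_force: [-0.1, -0.4, -1.1]
gripper_width: 0.0238
gripper_force: 30.0
```

Emit:
jog_arm(motion=[[0,0,0,0,0.4],[0,0,0,0,0.3],[0,0,0,0,0.1],[0,0,0,0,-0.2],[0,0,0,0,-0.4],[0,0,0,0,-0.4],[0,0,0,0,-0.4],[0,0,-0.1,0,-0.4],[0,0,-0.15,0,-0.4],[0,0,-0.15,0,-0.4],[0,0,-0.2,0,-0.4],[0,0,-0.1,0,-0.4],[-0.2,0,0,0,-0.4],[-0.2,0,0,0,-0.4],[-0.2,0,0,0,-0.4],[0,0,0,0,-0.4],[0,0,0,0,-0.4]])

```text
time: 26.35
position: [0.5927, -0.3027, 0.2391]
ee_rot: [-3.141, -0.001, 1.614]
wrist_force: [-0.2, -0.5, -0.7]
gripper_width: 0.065
gripper_force: 0.0
```

```bash
python3 - <<'E'
from h import *
s=arm.get_state();print(s["time"],s["position"],s["gripper_width"])
ims=[]
for c in ("side","top"):
    im=optics.get_image(c)[:,:,::-1].copy(); cv2.imwrite(f"pics/{c}5.png",im)
    for q in ("driver_grip","jar","coil","rotor"): print(c,q,[(np.round(x["location"],4),round(x["score"],2)) for x in spotter.mark_of(c,q)[:1]])
    ims.append(cv2.resize(im,(400,300)))
im=cv2.imread("pics/side5.png")
for p,r in (([.61,.179,.1],20),([.588,-.184,.1],40)):
    u,v=proj("side",p).astype(int); ims.append(cv2.resize(im[v-r:v+r,u-r:u+r],(400,300),interpolation=cv2.INTER_CUBIC))
cv2.imwrite("pics/f.png",np.vstack([np.hstack(ims[:2]),np.hstack(ims[2:])]))
E
```

```text
26.35 [ 0.59270867 -0.30274015  0.23906287] 0.06499462754792366
side driver_grip [(array([ 0.5869, -0.1789,  0.1143]), 0.69)]
side jar [(array([ 0.6273,  0.01  , -0.0011]), 0.84)]
side coil [(array([0.7571, 0.028 , 0.0026]), 0.58)]
side rotor [(array([ 0.4483, -0.0035,  0.    ]), 0.5)]
top driver_grip [(array([ 0.5865, -0.1836,  0.1194]), 0.93)]
top jar [(array([0.6264, 0.0141, 0.0015]), 0.57)]
top coil [(array([ 0.7523,  0.0253, -0.0011]), 0.6)]
top rotor [(array([ 0.4507, -0.0035,  0.0008]), 0.55)]
```

View pics/f.png

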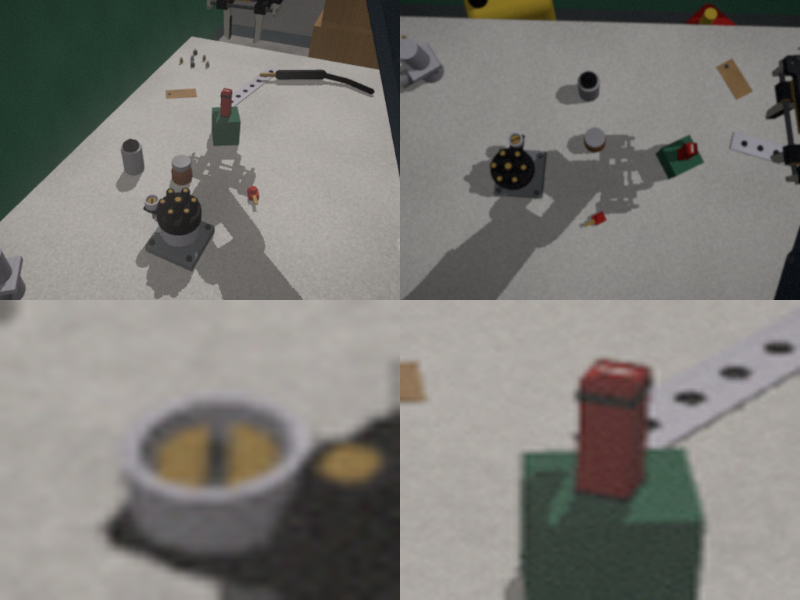

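The pictures show the driver standing upright and fully down in the green block. The screw slot is turned and its head sits recessed by about 2 mm. The jar, coil and rotor have not moved.

```bash
python3 -c "
from workcell import arm
print(arm.sign_off())"
```

```text
the job is handed in; nothing more can be done
None
```

The latch screw was seated, pushed in and turned clockwise, and by the last pictures and force readings it stays down about 2 mm in its notch. The driver is back upright in its stand and released, the bystanders have not moved, and the job was handed in at about 27 s; sign-off returned no verdict.

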